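# Turn a jar lid top side up for its label

## Robot

A 6-joint arm with a two-finger parallel gripper is mounted at the origin on the work surface. World frame = base frame: x ahead of the robot, y to its left, z up, the work surface at z = 0. Lengths are in m, angles in rad, forces in N, time in s.
With the tool pointing down it reaches from about 0.35 to 0.85 m from the base axis. Payload 8.1 kg.
Tool frame: the origin (TCP) lies at the very end of the fingers, on their centre line; the grasp point (between the pads) lies 19 mm behind it; x points along the fingers, z is the direction in which the jaws open and shut, and the axes are right-handed (so a half turn about x gives the same grasp; the last joint's range is limited). The gripper opens to 85 mm and grips with 20 to 120 N. Pads are 22 mm wide; open, the fingers measure 114 mm over their backs; the gripper's body (76 mm by 85 mm) begins 54 mm behind the grasp point. The pads swing forward as they close: fully open they stand 13 mm farther back than shut.
Start: joints at [-1.376, 0.13, 1.488, -0, 1.523, -0.085], TCP at [0.166, -0.577, 0.231] pointing down, gripper open.
Joint ranges: [-2.96, 2.96], [-0.89, 2.26], [0.02, 2.5], [-1.34, 4.48], [0, 2.73], [-2.66, 2.66]. Speed limits (rad/s): [2.39, 2.39, 2.79, 3.14, 3.14, 3.14].

## Interface

Orientations are given as a rotation vector (axis times angle).
In Python, from plant import status, viewer, hand_in gives the robot as it stands.
- The arm moves only by the tool servo_tool, never from a script. Its argument "deltas" is a list of rows, each an object with "xyz": the shift along the world's x, y, z in mm, a list of three; "delta_rot": the turn, a rotation vector about the world's x, y, z in degrees, a list of three; "jaw": the opening, from 0 (shut) to 1 (fully open). In form: [{"xyz": [x, y, z], "delta_rot": [ax, ay, az], "jaw": jaw}, ...]. A call has 1 to 12 rows; each row shifts and turns the commanded pose from where the row before left it; what a row does not reach is not made up. A row lasts 1/12 s, in which the tool goes at most 41.7 mm and 7.16 degrees, less where a joint would pass 70% of its speed; a pose out of reach is approached as far as the arm can. A call is refused whole if a number of a shift passes 41.7 or a number of a turn 7.16, either way. A call with a gripper value outside its range is refused whole. The fingers move at their own pace and stop on an object; the grip force is fixed at half the most. Time passes only in rows, so rows that do not move let the fingers close. It gives the time, the measured TCP pose, the force and the opening at its end, in the units of the state.
- status.state(): the state, without advancing time (a new reading comes with each control period).
- viewer.read_camera(name): name is "scene" or "top" or "wrist"; returns the picture (480x640x3 uint8, red, green, blue); there is no depth.
- viewer.get_calibration(name): a dict with "intrinsics" (3x3 intrinsics, pixels), "k1" (the pictures are not rectified: a ray, as slopes to the right and down, at radius r is drawn at 1 + k1 r^2 times it, then the intrinsics apply), "cam_to_world" (4x4, takes a point from camera to world coordinates). Camera axes: x right, y down, z forward; pixel columns grow to the right and rows downward; lengths in m; the calibration is good to about 2 mm. A picture is of the moment at which its call begins: read the wrist's pose just before it. get_calibration takes no time and is no camera call; for the wrist camera it gives the pose at the moment of the call.
- hand_in(): hands the job in, once; it reports no verdict.
The state is a dict: "time_s": time; "q": joint angles; "qd": joint speeds; "joint_torque": joint torques, N m; "eef_pos": TCP position; "eef_rot": TCP orientation; "contact_force": force on the tool from outside, world axes, zero at the start; "moment": the same for the moment, N m; "grip_width": opening from 0.0 (shut) to 1.0 (fully open).
Only numpy, scipy, OpenCV 4.12 (cv2) and the standard library are available. Lean on these libraries where they do the work, as an engineer would, in place of code of your own. Each camera call takes 0.05 s, during which the arm holds its last target. There are 200 camera calls.

## Task

One of the two white jar lids lies hollow side up on its little stand. Take the spatula, lift that lid off with it, carry it to the rubber mat and turn your wrist so that it flips over and comes to lie flat, smooth top up, wholly on the mat. Do not touch that lid with the robot itself or disturb the other lid, and finally lay the spatula down on the table or mat, clear of the lid.

Things in the scene. Friction and masses are not known exactly. Their poses are not given: they have to be found in the camera images.
- spatula_grip (a point): Where to grip the steel spatula: on the axis of its round black handle, (sizes in mm) diameter 24, straight, x -80 to +30 from here, 65 above the table; may be gripped from above or leaning sideways. +x runs to the blade, +z up, +y left. 200 g. It stands level on its blade and on a 44 wide foot plate under the handle's rear end (x -76). Blade middle: x +150, z -62.
- spatula_blade (a point): Middle of the blade's upper face, where the lid's centre belongs; axes as the grip's. In mm: blade 3 thick, x -60 to +55, y -48 to +64 from here. A slot 44 wide (y -22 to 22), open in front, back to x -30, passes round a stand's post. All along the left side (y 62 to 64) an edge stands 10 up and holds the lid; rolled left 95 to 100 degrees, the lid tips over it, upside down, to the left.
- lid_center (a point): Centre (half-way up) of the round white lid to turn over; in mm: diameter 94, height 14, 50 g. +z points to its hollow side: up now, down at the end. It lies smooth face down, centred within 3, on a fixed stand: rubber pad of diameter 30 and 6 thick with its top 50 above the table, on a post of diameter 18, with a foot of diameter 70 and 8 high. The room between foot and lid is free all round.
- other_lid_center (a point): Centre (half-way up) of the other lid, same size, already smooth top up on a like stand; leave it alone. +z points to its smooth top. Diameter 94 mm.
- mat: Black rubber mat fixed on the table, to the left of the stands: 220 mm along its x (about the way ahead of the robot), 240 mm along its y, 3 mm thick. Origin at the centre of its underside.
Mind the look-alikes: they are no part of the job. What is shaped like the part that bears lid_center but blue or purple is not meant.

How it is judged:
On the way:
1. the lid is lifted clear of its stand on the spatula, still hollow side up (height (world z) of lid_center above 0.075 m and contact force between spatula and lid above 0.1 N and angle between lid_center's own z axis and vertical below 0.5 rad), for 0.2 s.
At the end, for the whole second after the job is handed in: The lid rests flat on the mat (within 10 degrees), smooth top up, its centre within 70 mm (mat x) and 80 mm (mat y) of the mat's centre; the spatula rests on table or mat, its grip point below 90 mm, not touching the lid (angle between lid_center's own z axis and vertical above 2.967 rad and height (world z) of lid_center below 0.016 m and x of lid_center in the frame of mat between -0.07 and 0.07 m and y of lid_center in the frame of mat between -0.08 and 0.08 m and linear speed of each of lid, spatula below 0.02 m/s and height (world z) of spatula_grip below 0.09 m and contact force between spatula and lid below 0.05 N).
It fails at once if the gripper or arm touches the lid that is to be turned (contact force between any of the fingers, the arm and lid above 0.5 N).
It fails at once if the other lid is moved by more than 15 mm (distance of other_lid_center from where it was at the start of the episode above 0.015 m).
It also fails if it takes over 67 s, if anything falls off the work surface, if the arm or the gripper's body presses on something with over 40 N, if the wrist force passes 120 N, or if a joint passes its speed limit or range.

## Working session

There is one attempt and no reset: what is moved stays moved. The work goes in short steps, Python scripts to look and compute and a tool call to move; the robot and the scene stay as the last step left them, time stands still between calls to the robot, and variables do not carry over. Pictures are saved under pics/ and viewed, about 8 in all and at most 12, crops included, and the job is handed in when it is done.

Besides the shell and the picture viewer there is one more tool, called after "Call:" as name(argument=value, ...) on one line, values as JSON. servo_tool: Moves the arm, as the interface text tells. Its arguments: {"type":"object","properties":{"deltas":{"type":"array","items":{"type":"object","properties":{"xyz":{"type":"array","items":{"type":"number"}},"delta_rot":{"type":"array","items":{"type":"number"}},"jaw":{"type":"number"}}}}},"required":["deltas"]}

```bash
mkdir -p pics; ls; python3 - <<'E'
from plant import status, viewer
import cv2, numpy as np
print(status.state())
for n in ("top","scene"):
    im=viewer.read_camera(n); cv2.imwrite(f"pics/{n}0.png",im[:,:,::-1]); c=viewer.get_calibration(n); print(n,c)
E
```

```text
pics
{'time_s': 0.0, 'q': array([-1.37640493e+00,  1.31131976e-01,  1.48928782e+00,  2.95748291e-05,
        1.52303789e+00, -8.53697597e-02]), 'qd': array([ 1.75586367e-04,  1.67164200e-04, -1.96480679e-03, -2.54675068e-04,
        5.94045891e-06,  8.73473609e-04]), 'joint_torque': array([ 6.48841160e-05, -5.69385087e+01, -5.00557208e+01,  2.27654499e-05,
        1.45245643e-02,  4.51850440e-06]), 'eef_pos': array([ 0.16561573, -0.57610385,  0.2302572 ]), 'eef_rot': array([ 1.00193739,  1.33005682, -0.99982958]), 'contact_force': array([ 0.75256423, -0.18143868, -0.07959341]), 'moment': array([0.01922479, 0.01228026, 0.07919946]), 'grip_width': 0.9967825861720209}
top {'intrinsics': array([[528.39098736,   0.        , 322.80452688],
       [  0.        , 528.39098736, 239.49795797],
       [  0.        ,   0.        ,   1.        ]]), 'k1': -0.15961368678431456, 'cam_to_world': array([[ 0.00772307, -0.99431739,  0.10617567,  0.44397603],
       [-0.99991987, -0.00874402, -0.00915347,  0.0108699 ],
       [ 0.01002986, -0.10609647, -0.99430526,  1.08484837],
       [ 0.        ,  0.        ,  0.        ,  1.        ]])}
scene {'intrinsics': array([[494.77154884,   0.        , 325.66803744],
       [  0.        , 494.77154884, 234.80268584],
       [  0.        ,   0.        ,   1.        ]]), 'k1': -0.13748849791867854, 'cam_to_world': array([[ 0.84035746,  0.28342629, -0.46202692,  1.04512972],
       [ 0.54190962, -0.45747619,  0.70501738, -0.7410021 ],
       [-0.01154586, -0.84284345, -0.53803496,  0.6449621 ],
       [ 0.        ,  0.        ,  0.        ,  1.        ]])}
```

View pics/top0.png

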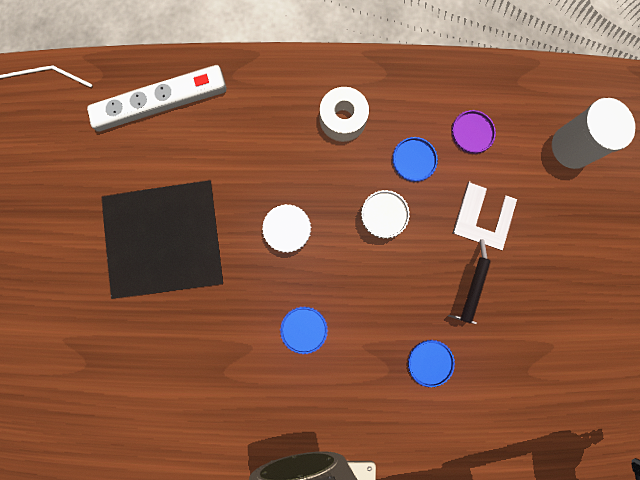

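View pics/scene0.png

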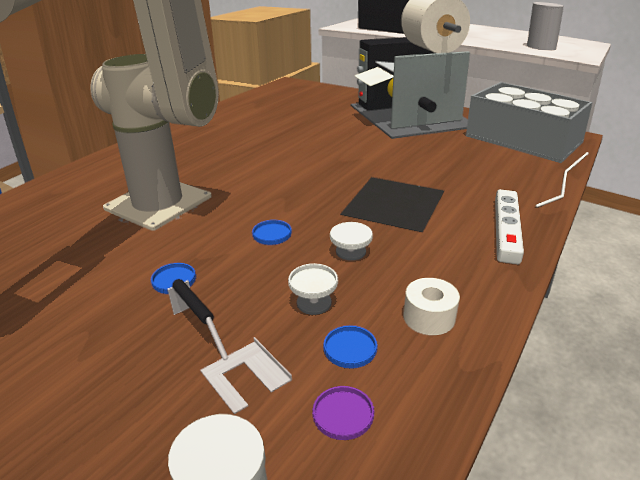

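Hollow-side-up lid: two candidate white lids at (385,214) with a visible rim and (287,228) plain smooth. The first fits. Blue ones at (415,160), (304,330) and (431,363) and the purple one at (474,132) are decoys. The spatula handle runs from (467,322) to (487,260), with the blade above it. The mat is at (162,240). Next I measure these and confirm in a crop.

```bash
cat > h.py <<'E'
import cv2, numpy as np
from scipy.spatial.transform import Rotation as R
from plant import status, viewer
def ray(c,uv):
    p=cv2.undistortPoints(np.array(uv,float).reshape(-1,1,2),c["intrinsics"],np.array([c["k1"],0,0,0,0]))[:,0]
    d=np.c_[p,np.ones(len(p))]@c["cam_to_world"][:3,:3].T
    return c["cam_to_world"][:3,3],d
def onz(c,uv,z):
    o,d=ray(c,uv); return o+d*((z-o[2])/d[:,2])[:,None]
def proj(c,P):
    T=np.linalg.inv(c["cam_to_world"]); return cv2.projectPoints(np.array(P,float).reshape(-1,3),cv2.Rodrigues(T[:3,:3])[0],T[:3,3],c["intrinsics"],np.array([c["k1"],0,0,0,0]))[0][:,0]
def blobs(m,amin=200):
    cs,_=cv2.findContours(m.astype(np.uint8),cv2.RETR_EXTERNAL,cv2.CHAIN_APPROX_NONE)
    return [c for c in cs if cv2.contourArea(c)>amin]
E
python3 - <<'E'
from h import *
im=cv2.imread("pics/top0.png"); c=viewer.get_calibration("top")
h=cv2.cvtColor(im,cv2.COLOR_BGR2HSV); H,S,V=cv2.split(h)
w=(S<45)&(V>170); w[:70]=0; w[400:]=0
for b in blobs(w):
    e=cv2.minEnclosingCircle(b)
    z=.064 if cv2.contourArea(b)/(3.14*e[1]**2)>.9 else .003
    r=cv2.minAreaRect(b); q=cv2.boxPoints(r)
    ell=cv2.fitEllipse(b)
    print("white",np.round(ell[0],1),np.round(ell[1],1),cv2.contourArea(b),onz(c,[ell[0]],z).round(4), "box",q.round(0).tolist(), onz(c,q,z)[:,:2].round(4).tolist())
k=(V<70)&(S<110); k[400:]=0
for b in blobs(k,300):
    r=cv2.minAreaRect(b); q=cv2.boxPoints(r); x=b[:,0,0].mean()
    z=.003 if x<250 else .065
    print("dark",np.round(r[0],1),r[1],cv2.contourArea(b),onz(c,q,z)[:,:2].round(4).tolist(),onz(c,[r[0]],z).round(4))
a=cv2.resize(im[165:265,255:415],None,fx=3.5,fy=3.5,interpolation=cv2.INTER_CUBIC)
b=cv2.resize(im[170:340,435:535],None,fx=2.05,fy=2.05,interpolation=cv2.INTER_CUBIC)
b=cv2.copyMakeBorder(b,0,350-b.shape[0] if b.shape[0]<350 else 0,0,0,cv2.BORDER_CONSTANT)
cv2.imwrite("pics/crop0.png",np.hstack([a,b[:350]]))
E
```

```text
white [286.2 227.8] [46.6 47.5] 1733.0 [[0.5752 0.0729 0.064 ]] box [[257.0, 211.0], [304.0, 199.0], [315.0, 245.0], [269.0, 257.0]] [[0.6082, 0.1298], [0.632, 0.0388], [0.5424, 0.0156], [0.5189, 0.1057]]
white [385.  213.6] [46.5 47.2] 1718.0 [[ 0.6052 -0.1202  0.064 ]] box [[361.0, 190.0], [409.0, 190.0], [409.0, 237.0], [361.0, 237.0]] [[0.6516, -0.073], [0.6529, -0.1682], [0.5594, -0.1671], [0.5585, -0.0729]]
white [484.9 217. ] [55.1 64.7] 1810.0 [[ 0.6102 -0.3405  0.003 ]] box [[449.0, 247.0], [468.0, 182.0], [518.0, 196.0], [499.0, 261.0]] [[0.5468, -0.2627], [0.6853, -0.3066], [0.6563, -0.415], [0.5173, -0.3686]]
white [610.7 123.2] [44.5 53.6] 1870.5 [[ 0.8303 -0.6497  0.003 ]] box [[587.0, 98.0], [634.0, 98.0], [634.0, 149.0], [587.0, 149.0]] [[0.8873, -0.5954], [0.8963, -0.7192], [0.7725, -0.7044], [0.7667, -0.5842]]
white [343.9 109.6] [45.4 48.5] 1728.5 [[ 0.8169 -0.039   0.064 ]] box [[320.0, 87.0], [368.0, 87.0], [368.0, 132.0], [320.0, 132.0]] [[0.8648, 0.0096], [0.8663, -0.0882], [0.7704, -0.0874], [0.7691, 0.0088]]
white [152.1  96.4] [ 23.8 185.5] 2943.0 [[0.87   0.3757 0.003 ]] box [[84.0, 105.0], [218.0, 63.0], [225.0, 86.0], [91.0, 128.0]] [[0.8539, 0.5309], [0.9451, 0.2333], [0.8925, 0.2153], [0.8016, 0.5093]]
dark [475.  289.5] (11.322306632995605, 66.16932678222656) 652.5 [[0.399, -0.2661], [0.5226, -0.307], [0.5161, -0.3289], [0.3924, -0.2877]] [[ 0.4572 -0.2971  0.065 ]]
dark [160.7 239. ] (104.83425903320312, 113.27796936035156) 11334.5 [[0.6526, 0.4827], [0.6834, 0.2384], [0.4663, 0.2038], [0.4323, 0.4417]] [[0.5575 0.339  0.003 ]]
```

View pics/crop0.png

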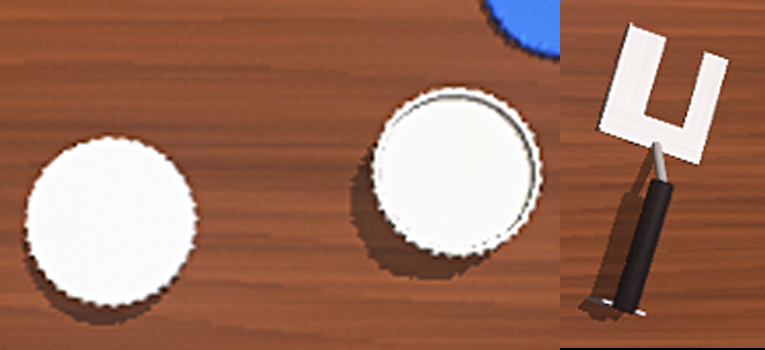

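The crop confirms it: the lid at (385,214) has an inner rim and a shaded hollow, and the lid at (286,228) is smooth. The spatula's blade, slot and handle are clear. Next is the spatula pose from its blade corners and handle.

```bash
python3 - <<'E'
from h import *
im=cv2.imread("pics/top0.png"); c=viewer.get_calibration("top")
px=[(470.1,180.7),(517.4,199.3),(502.3,250.0),(453.5,233.2)]
W=onz(c,px,.003)[:,:2]
L=np.array([(205,64),(205,-48),(90,-48),(90,64)])/1000
W[[0,3]]=onz(c,[px[0],px[3]],.010)[:,:2]
def kabsch(L,W):
    a=L-L.mean(0);b=W-W.mean(0); th=np.arctan2((a[:,0]*b[:,1]-a[:,1]*b[:,0]).sum(),(a*b).sum())
    M=np.array([[np.cos(th),-np.sin(th)],[np.sin(th),np.cos(th)]]); return th,M,W.mean(0)-M@L.mean(0)
th,M,t=kabsch(L,W); print("blade fit grip",t,np.degrees(th),"res",((L@M.T+t-W)*1000).round(1).tolist())
g=im.max(2); m=(g<48); m[400:]=0; m[:,:440]=0; m[:,510:]=0;m[:240]=0
for b in blobs(m,100):
    q=cv2.boxPoints(cv2.minAreaRect(b)); print(q.round(1).tolist(), onz(c,q,.065)[:,:2].round(4).tolist())
# scene view handle
im=cv2.imread("pics/scene0.png"); cs=viewer.get_calibration("scene")
g=im.max(2); m=(g<48); m[:270]=0; m[330:]=0; m[:,:165]=0;m[:,220:]=0
for b in blobs(m,100):
    q=cv2.boxPoints(cv2.minAreaRect(b)); print("scene",q.round(1).tolist(), onz(cs,q,.065)[:,:2].round(4).tolist())
# pred
P=[list(t+M@np.array([x,0]))+[.065] for x in(-.08,0,.03)]; print(P, proj(c,P).round(1).tolist(),proj(cs,P).round(1).tolist())
s=status.state(); print(R.from_rotvec(s["eef_rot"]).as_matrix().round(3))
# lid in scene view
w=(cv2.cvtColor(im,cv2.COLOR_BGR2HSV)[...,1]<45)&(im.min(2)>120)
print("pred lid scene",proj(cs,[[.6052,-.1202,.064],[.5752,.0729,.064]]).round(1).tolist())
w[:, :270]=0; w[:,385:]=0; w[:200]=0; w[320:]=0
for b in blobs(w,200): print("scene lid",cv2.fitEllipse(b)[0], cv2.boundingRect(b))
E
```

```text
blade fit grip [ 0.47031997 -0.3026438 ] -18.66849800943409 res [[-1.1, 0.9], [-0.3, 0.1], [-0.4, -0.3], [1.8, -0.8]]
[[459.6000061035156, 319.6000061035156], [478.29998779296875, 256.29998779296875], [489.8999938964844, 259.70001220703125], [471.1000061035156, 323.0]] [[0.3987, -0.2655], [0.5223, -0.3049], [0.5156, -0.3283], [0.3919, -0.2886]]
scene [[169.8000030517578, 285.3999938964844], [179.60000610351562, 276.79998779296875], [214.5, 316.79998779296875], [204.8000030517578, 325.29998779296875]] [[0.391, -0.2895], [0.3869, -0.2601], [0.5262, -0.3078], [0.5271, -0.3333]]
[[np.float64(0.39452906043390634), np.float64(-0.27703643051478943), 0.065], [np.float64(0.4703199733863267), np.float64(-0.3026438027704241), 0.065], [np.float64(0.4987415657434843), np.float64(-0.3122465673662871), 0.065]] [[465.3, 321.7], [477.7, 282.7], [482.1, 268.3]] [[175.9, 282.6], [194.1, 303.9], [201.6, 312.5]]
[[-0.     0.961  0.276]
 [ 0.002  0.276 -0.961]
 [-1.     0.    -0.002]]
pred lid scene [[311.9, 276.8], [349.4, 227.7]]
scene lid (312.75323486328125, 280.6270446777344) (288, 264, 50, 35)
scene lid (350.77862548828125, 235.14202880859375) (330, 222, 42, 28)
```

```bash
cat >> h.py <<'E'
def tool(P,hd,lean,off=.019):
    """grip point P, heading deg, lean deg (+: gripper body to the right) -> TCP pos, R"""
    h,l=np.radians([hd,lean]); f=np.array([np.cos(h),np.sin(h),0]); left=np.array([-f[1],f[0],0])
    d=np.array([0,0,-np.cos(l)])+np.sin(l)*left
    return np.array(P)+off*d, np.c_[d,f,np.cross(d,f)]
def step(T,Rm,n,cur=None):
    s=status.state(); p,r=(s["eef_pos"],R.from_rotvec(s["eef_rot"]).as_matrix()) if cur is None else cur
    v=np.degrees(R.from_matrix(Rm@r.T).as_rotvec())
    print("rows",n,"xyz",((T-p)*1000/n).round(1).tolist(),"rot",(v/n).round(2).tolist(),"|",np.linalg.norm(T-p)*1000/n,np.linalg.norm(v)/n)
    return T,Rm
E
python3 - <<'E'
from h import *
G=np.array([.470,-.302,.065])
_,Rm=tool(G,-18.4,45); d=Rm[:,0]
a=step(G-.13*d+[0,0,.03],Rm,12)
b=step(G-.02*d,Rm,6,a); step(G+.019*d,Rm,3,b)
E
```

```text
rows 12 xyz [22.9, 15.6, -3.6] rot [3.8, -0.08, -2.72] | 27.97083755481513 4.669599217531292
rows 6 xyz [4.1, 12.3, -18.0] rot [0.0, 0.0, 0.0] | 22.15281820285276 0.0
rows 3 xyz [2.9, 8.7, -9.2] rot [0.0, 0.0, 0.0] | 13.000000000000014 0.0
```

Call:
servo_tool(deltas=[{"xyz":[22.9,15.6,-3.6],"delta_rot":[3.8,-0.08,-2.72],"jaw":0.65},{"xyz":[22.9,15.6,-3.6],"delta_rot":[3.8,-0.08,-2.72],"jaw":0.65},{"xyz":[22.9,15.6,-3.6],"delta_rot":[3.8,-0.08,-2.72],"jaw":0.65},{"xyz":[22.9,15.6,-3.6],"delta_rot":[3.8,-0.08,-2.72],"jaw":0.65},{"xyz":[22.9,15.6,-3.6],"delta_rot":[3.8,-0.08,-2.72],"jaw":0.65},{"xyz":[22.9,15.6,-3.6],"delta_rot":[3.8,-0.08,-2.72],"jaw":0.65},{"xyz":[22.9,15.6,-3.6],"delta_rot":[3.8,-0.08,-2.72],"jaw":0.65},{"xyz":[22.9,15.6,-3.6],"delta_rot":[3.8,-0.08,-2.72],"jaw":0.65},{"xyz":[22.9,15.6,-3.6],"delta_rot":[3.8,-0.08,-2.72],"jaw":0.65},{"xyz":[22.9,15.6,-3.6],"delta_rot":[3.8,-0.08,-2.72],"jaw":0.65},{"xyz":[22.9,15.6,-3.6],"delta_rot":[3.8,-0.08,-2.72],"jaw":0.65},{"xyz":[22.9,15.6,-3.6],"delta_rot":[3.8,-0.08,-2.72],"jaw":0.65}])

```text
time_s: 1.1
eef_pos: [0.4415, -0.3887, 0.1876]
eef_rot: [2.073, 1.492, -0.857]
contact_force: [-0.1, 0.2, -0.2]
grip_width: 0.646
```

Call:
servo_tool(deltas=[{"xyz":[0,0,0],"jaw":0.65},{"xyz":[0,0,0],"jaw":0.65}])

```text
$.deltas[0]: bad value
```

```bash
python3 - <<'E'
from h import *
s=status.state(); print(s["eef_pos"],s["q"].round(3),s["grip_width"])
G=np.array([.470,-.302,.065])
_,Rm=tool(G,-18.4,45); d=Rm[:,0]
b=step(G-.02*d,Rm,6); step(G+.019*d,Rm,3,b)
c=viewer.get_calibration("wrist"); im=viewer.read_camera("wrist"); cv2.imwrite("pics/w1.png",im[:,:,::-1])
f=np.array([.949,-.3156,0]); print(proj(c,[G,G-.08*f,G+.03*f]).round(1).tolist())
E
```

```text
[ 0.44152377 -0.38873325  0.18761609] [-1.125  0.576  1.218  0.551  1.919  0.807] 0.6459181254406984
rows 6 xyz [4.0, 12.2, -18.1] rot [-0.03, -0.01, 0.02] | 22.184921762295094 0.03877196639490362
rows 3 xyz [2.9, 8.7, -9.2] rot [0.0, 0.0, 0.0] | 13.000000000000014 0.0
[[349.3, 220.6], [347.6, 317.6], [350.0, 180.6]]
```

View pics/w1.png

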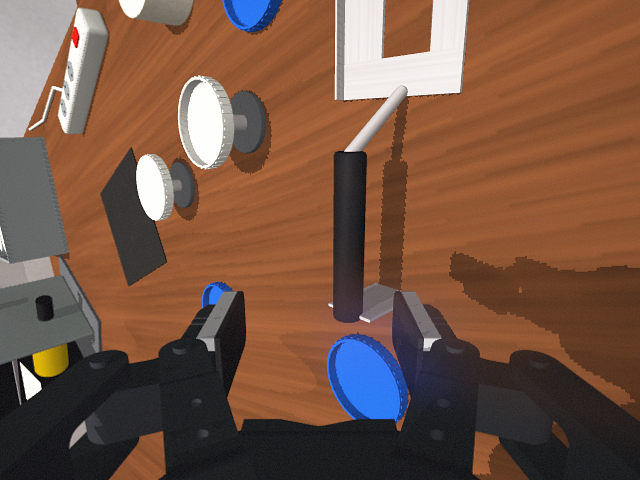

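The wrist view shows the handle axis along column 349, from (348,320) to (350,152). The predictions agree to about 1–2 px, and both jaws straddle it. Moving in to grip.

Call:
servo_tool(deltas=[{"xyz":[4.0,12.2,-18.1],"delta_rot":[0,0,0],"jaw":0.65},{"xyz":[4.0,12.2,-18.1],"delta_rot":[0,0,0],"jaw":0.65},{"xyz":[4.0,12.2,-18.1],"delta_rot":[0,0,0],"jaw":0.65},{"xyz":[4.0,12.2,-18.1],"delta_rot":[0,0,0],"jaw":0.65},{"xyz":[4.0,12.2,-18.1],"delta_rot":[0,0,0],"jaw":0.65},{"xyz":[4.0,12.2,-18.1],"delta_rot":[0,0,0],"jaw":0.65},{"xyz":[2.9,8.7,-9.2],"delta_rot":[0,0,0],"jaw":0.65},{"xyz":[2.9,8.7,-9.2],"delta_rot":[0,0,0],"jaw":0.65},{"xyz":[2.9,8.7,-9.2],"delta_rot":[0,0,0],"jaw":0.65},{"xyz":[0,0,0],"delta_rot":[0,0,0],"jaw":0.65}])

```text
time_s: 1.98
eef_pos: [0.473, -0.2879, 0.0503]
eef_rot: [2.068, 1.494, -0.857]
contact_force: [-0.1, 0.3, 1.1]
grip_width: 0.65
```

Call:
servo_tool(deltas=[{"xyz":[0,0,0],"delta_rot":[0,0,0],"jaw":0},{"xyz":[0,0,0],"delta_rot":[0,0,0],"jaw":0},{"xyz":[0,0,0],"delta_rot":[0,0,0],"jaw":0},{"xyz":[0,0,0],"delta_rot":[0,0,0],"jaw":0},{"xyz":[0,0,0],"delta_rot":[0,0,0],"jaw":0},{"xyz":[0,0,0],"delta_rot":[0,0,0],"jaw":0},{"xyz":[0,0,0],"delta_rot":[0,0,0],"jaw":0},{"xyz":[0,0,0],"delta_rot":[0,0,0],"jaw":0}])

```text
time_s: 2.65
eef_pos: [0.4738, -0.2912, 0.0535]
eef_rot: [2.068, 1.489, -0.856]
contact_force: [0.2, 1.1, 5.7]
grip_width: 0.259
```

```bash
cat >> h.py <<'E'
OFF=.016
LID=np.array([.605,-.120]); HD=40
def pre(back,z,hd=HD):
    f=np.array([np.cos(np.radians(hd)),np.sin(np.radians(hd))]); return np.r_[LID-(.15+back)*f,z]
E
python3 - <<'E'
from h import *
a=step(*tool([.470,-.302,.094],-18.4,45,OFF),3)
step(*tool(pre(.135,.094),40,45,OFF),11,a)
E
```

```text
rows 3 xyz [-0.1, -0.0, 9.7] rot [0.04, 0.04, 0.01] | 9.71526277862142 0.05113696408080965
rows 11 xyz [-8.6, -0.3, 0.0] rot [0.0, 0.0, 5.31] | 8.56569592229994 5.3090909090909095
```

Call:
servo_tool(deltas=[{"xyz":[0,0,9.7],"delta_rot":[0,0,0],"jaw":0},{"xyz":[0,0,9.7],"delta_rot":[0,0,0],"jaw":0},{"xyz":[0,0,9.7],"delta_rot":[0,0,0],"jaw":0},{"xyz":[0,0,0],"delta_rot":[0,0,0],"jaw":0}])

```text
time_s: 2.98
eef_pos: [0.4741, -0.2917, 0.0839]
eef_rot: [2.066, 1.487, -0.857]
contact_force: [0.6, -0.7, -1.6]
grip_width: 0.257
```

Call:
servo_tool(deltas=[{"xyz":[-8.6,-0.3,0],"delta_rot":[0,0,5.31],"jaw":0},{"xyz":[-8.6,-0.3,0],"delta_rot":[0,0,5.31],"jaw":0},{"xyz":[-8.6,-0.3,0],"delta_rot":[0,0,5.31],"jaw":0},{"xyz":[-8.6,-0.3,0],"delta_rot":[0,0,5.31],"jaw":0},{"xyz":[-8.6,-0.3,0],"delta_rot":[0,0,5.31],"jaw":0},{"xyz":[-8.6,-0.3,0],"delta_rot":[0,0,5.31],"jaw":0},{"xyz":[-8.6,-0.3,0],"delta_rot":[0,0,5.31],"jaw":0},{"xyz":[-8.6,-0.3,0],"delta_rot":[0,0,5.31],"jaw":0},{"xyz":[-8.6,-0.3,0],"delta_rot":[0,0,5.31],"jaw":0},{"xyz":[-8.6,-0.3,0],"delta_rot":[0,0,5.31],"jaw":0},{"xyz":[-8.6,-0.3,0],"delta_rot":[0,0,5.31],"jaw":0},{"xyz":[0,0,0],"delta_rot":[0,0,0],"jaw":0}])

```text
time_s: 3.98
eef_pos: [0.3789, -0.2926, 0.081]
eef_rot: [1.006, 2.174, -0.417]
contact_force: [-0.2, 0.4, -2.0]
grip_width: 0.254
```

```bash
python3 - <<'E'
from h import *
s=status.state(); print(s["eef_pos"],s["q"].round(3),s["grip_width"],s["contact_force"])
T,Rm=tool(pre(.135,.094),40,45,OFF); print(T)
im=viewer.read_camera("top")[:,:,::-1].copy(); c=viewer.get_calibration("top")
sc=viewer.read_camera("scene")[:,:,::-1].copy(); cs=viewer.get_calibration("scene")
Rt=R.from_rotvec(s["eef_rot"]).as_matrix(); G=s["eef_pos"]-OFF*Rt[:,0]
h=np.radians(40); f=np.array([np.cos(h),np.sin(h),0]); l=np.array([-f[1],f[0],0])
P=[G+x*f+y*l+[0,0,z] for x,y,z in((.205,.064,-.052),(.205,-.048,-.062),(.09,-.048,-.062),(.09,.064,-.052))]
def crop(im,c,x,y,w,hh,k):
    a=cv2.resize(im[y:y+hh,x:x+w],None,fx=k,fy=k,interpolation=cv2.INTER_CUBIC)
    for u in proj(c,P): cv2.circle(a,tuple(((u-[x,y])*k).astype(int)),2,(0,255,0),-1)
    return a
cv2.imwrite("pics/chk.png",np.hstack([crop(im,c,340,150,130,195,3),crop(sc,cs,130,200,200,292,2)[:585]]) if False else np.hstack([crop(im,c,330,160,200,200,2),crop(sc,cs,150,220,200,200,2)]))
print(proj(c,P).round(1).tolist())
E
```

```text
[ 0.37892702 -0.29261173  0.08104503] [-0.801  0.704  1.243  0.051  1.978  0.067] 0.25390084514231576 [-0.18893431  0.42164785 -2.040657  ]
[ 0.37940502 -0.29452767  0.08268629]
[[383.9, 266.8], [425.2, 231.8], [461.6, 275.4], [421.0, 311.4]]
```

View pics/chk.png

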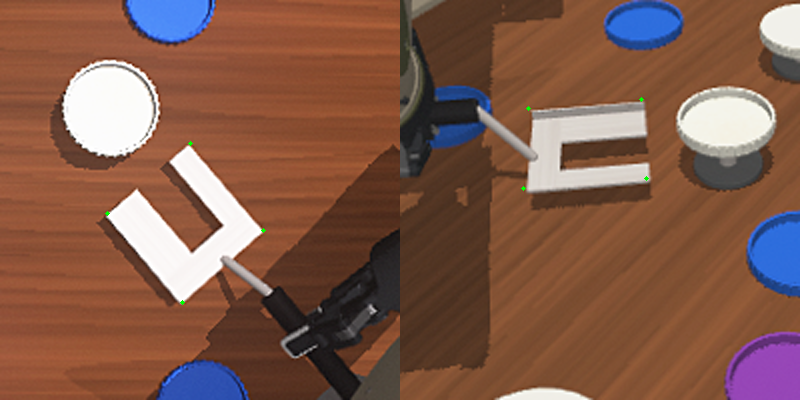

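```bash
python3 - <<'E'
from h import *
a=step(*tool(pre(.0,.095),40,45,OFF),11)
b=step(*tool(pre(.0,.165),40,45,OFF),10,a)
E
```

```text
rows 11 xyz [9.4, 7.8, 0.2] rot [0.01, 0.01, 0.01] | 12.200796471525052 0.013580738428650013
rows 10 xyz [0.0, 0.0, 7.0] rot [0.0, 0.0, 0.0] | 7.000000000000002 0.0
```

Call:
servo_tool(deltas=[{"xyz":[9.4,7.8,0.2],"delta_rot":[0,0,0],"jaw":0},{"xyz":[9.4,7.8,0.2],"delta_rot":[0,0,0],"jaw":0},{"xyz":[9.4,7.8,0.2],"delta_rot":[0,0,0],"jaw":0},{"xyz":[9.4,7.8,0.2],"delta_rot":[0,0,0],"jaw":0},{"xyz":[9.4,7.8,0.2],"delta_rot":[0,0,0],"jaw":0},{"xyz":[9.4,7.8,0.2],"delta_rot":[0,0,0],"jaw":0},{"xyz":[9.4,7.8,0.2],"delta_rot":[0,0,0],"jaw":0},{"xyz":[9.4,7.8,0.2],"delta_rot":[0,0,0],"jaw":0},{"xyz":[9.4,7.8,0.2],"delta_rot":[0,0,0],"jaw":0},{"xyz":[9.4,7.8,0.2],"delta_rot":[0,0,0],"jaw":0},{"xyz":[9.4,7.8,0.2],"delta_rot":[0,0,0],"jaw":0},{"xyz":[0,0,0],"delta_rot":[0,0,0],"jaw":0}])

```text
time_s: 5.08
eef_pos: [0.4838, -0.2058, 0.0832]
eef_rot: [1.011, 2.172, -0.418]
contact_force: [0.1, -0.2, -1.7]
grip_width: 0.26
```

```bash
python3 - <<'E'
from h import *
step(*tool(pre(.0,.095),40,45,OFF),1)
im=viewer.read_camera("top")[:,:,::-1]; sc=viewer.read_camera("scene")[:,:,::-1]
cv2.imwrite("pics/ins.png",np.hstack([cv2.resize(im[150:300,320:470],None,fx=2.667,fy=2.667),cv2.resize(sc[200:350,220:370],None,fx=2.667,fy=2.667)]))
E
```

```text
rows 1 xyz [-0.9, -2.0, 0.5] rot [0.0, 0.09, -0.1] | 2.2146973217854535 0.13270434746076248
```

View pics/ins.png

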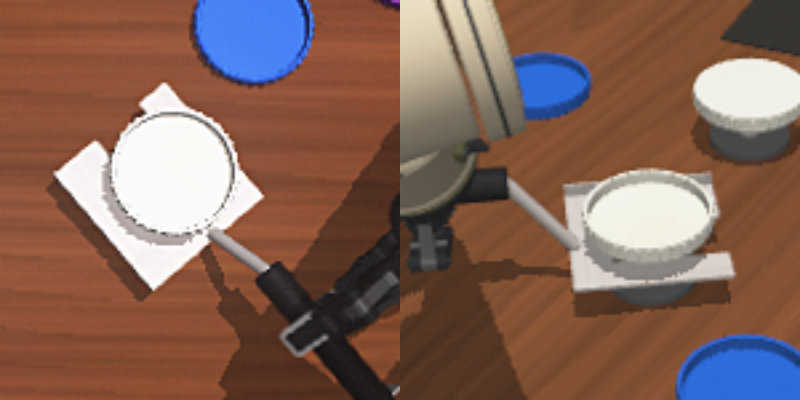

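The blade is centred under the lid with its slot around the post, and there is no contact force. Lifting.

Call:
servo_tool(deltas=[{"xyz":[-0.9,-2.0,0.5],"delta_rot":[0,0,0],"jaw":0},{"xyz":[0,0,4],"delta_rot":[0,0,0],"jaw":0},{"xyz":[0,0,4],"delta_rot":[0,0,0],"jaw":0},{"xyz":[0,0,4],"delta_rot":[0,0,0],"jaw":0},{"xyz":[0,0,4],"delta_rot":[0,0,0],"jaw":0},{"xyz":[0,0,5],"delta_rot":[0,0,0],"jaw":0},{"xyz":[0,0,6],"delta_rot":[0,0,0],"jaw":0},{"xyz":[0,0,8],"delta_rot":[0,0,0],"jaw":0},{"xyz":[0,0,10],"delta_rot":[0,0,0],"jaw":0},{"xyz":[0,0,10],"delta_rot":[0,0,0],"jaw":0},{"xyz":[0,0,10],"delta_rot":[0,0,0],"jaw":0},{"xyz":[0,0,5],"delta_rot":[0,0,0],"jaw":0}])

```text
time_s: 6.18
eef_pos: [0.4817, -0.21, 0.1559]
eef_rot: [1.012, 2.169, -0.42]
contact_force: [-0.4, -0.7, -1.8]
grip_width: 0.261
```

Call:
servo_tool(deltas=[{"xyz":[0,0,6],"delta_rot":[0,0,0],"jaw":0},{"xyz":[0,0,8],"delta_rot":[0,0,0],"jaw":0},{"xyz":[0,0,8],"delta_rot":[0,0,0],"jaw":0},{"xyz":[0,0,8],"delta_rot":[0,0,0],"jaw":0},{"xyz":[0,0,4],"delta_rot":[0,0,0],"jaw":0},{"xyz":[0,0,0],"delta_rot":[0,0,0],"jaw":0}])

```text
time_s: 6.68
eef_pos: [0.4816, -0.21, 0.189]
eef_rot: [1.012, 2.169, -0.42]
contact_force: [0.1, -0.1, -1.8]
grip_width: 0.261
```

```bash
python3 - <<'E'
from h import *
s=status.state(); print(s["eef_pos"],s["q"].round(3),s["contact_force"])
T,Rm=tool([.4275,.264,.20],30,45,OFF); step(T,Rm,24)
im=viewer.read_camera("top")[:,:,::-1]; sc=viewer.read_camera("scene")[:,:,::-1]
cv2.imwrite("pics/lift.png",np.hstack([cv2.resize(im[150:300,320:470],None,fx=2.667,fy=2.667),cv2.resize(sc[150:300,220:370],None,fx=2.667,fy=2.667)]))
E
```

```text
[ 0.48158575 -0.20998516  0.18903547] [-0.629  0.67   1.081  0.205  2.148  0.287] [ 0.07790354 -0.11495473 -1.76724361]
rows 24 xyz [-2.5, 20.2, -0.0] rot [0.0, 0.01, -0.42] | 20.310754685878653 0.4164253749647279
```

View pics/lift.png

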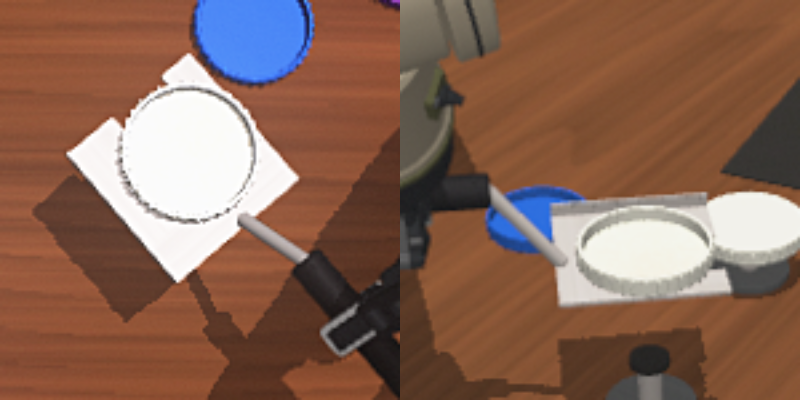

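The lid sits centred on the blade, hollow up and clear of the stand (crop position (187,153)). Before committing to the flip path I'll fit a simple kinematic model to the recorded states to check the joint ranges.

```bash
cat > kin.py <<'E'
from h import *
from scipy.optimize import least_squares
D=[([-1.37640,.13113,1.48929,0,1.52304,-.08537],(.16562,-.57610,.23026),(1.00194,1.33006,-.99983)),
([-1.125,.576,1.218,.551,1.919,.807],(.44152,-.38873,.18762),(2.073,1.492,-.857)),
([-.801,.704,1.243,.051,1.978,.067],(.37893,-.29261,.08105),(1.006,2.174,-.417)),
([-.629,.67,1.081,.205,2.148,.287],(.48159,-.20999,.18904),(1.012,2.169,-.42))]
def rr(ax,a): return R.from_euler(ax,a).as_matrix()
def ori(q,s): return rr('z',q[0])@rr('y',q[1]+q[2])@rr('z',s[0]*q[3])@rr('y',q[4])@rr('z',s[1]*q[5])
best=None
for s in((1,1),(1,-1),(-1,1),(-1,-1)):
    C=[ori(q,s).T@R.from_rotvec(r).as_matrix() for q,p,r in D]
    e=sum(np.abs(c-C[0]).max() for c in C)
    if best is None or e<best[0]: best=(e,s,C[0])
E0,S,C0=best
def fk(q,a):
    o=ori(q,S)@C0; f=q[1]+q[2]
    u=np.array([a[0]+a[1]*np.sin(q[1])+a[2]*np.sin(f)+a[3]*np.cos(f),a[4],a[6]+a[1]*np.cos(q[1])+a[2]*np.cos(f)-a[3]*np.sin(f)])
    return rr('z',q[0])@u+a[5]*o[:,0],o
fit=least_squares(lambda a:np.ravel([fk(q,a)[0]-p for q,p,r in D]),[.05,.45,.45,0,0,.3,.4]); A=fit.x
lo=np.array([-2.96,-.89,.02,-1.34,0,-2.66]);hi=np.array([2.96,2.26,2.5,4.48,2.73,2.66])
def ik(T,Rm,q0):
    def f(q):
        p,o=fk(q,A); return np.r_[(p-T)*5,R.from_matrix(o.T@Rm).as_rotvec()]
    r=least_squares(f,np.clip(q0,lo+1e-3,hi-1e-3),bounds=(lo,hi)); return r.x,np.abs(r.fun).max()
E
python3 - <<'E'
from kin import *
print(E0,S,A.round(4),"fit mm",np.abs(fit.fun).max()*1000)
for hd in(30,0,-30,60,90):
    print("heading",hd); f=np.array([np.cos(np.radians(hd)),np.sin(np.radians(hd)),0])
    q=D[3][0]
    for lean,z in((45,.2),(20,.13),(0,.12),(-20,.11),(-40,.08),(-53,.07)):
        P=np.r_[.5575,.339,z]-.15*f; q,e=ik(*tool(P,hd,lean,OFF),q); print(lean,q.round(2).tolist(),round(e,4))
E
```

```text
0.0009068796163185949 (1, 1) [0.0006 0.3682 0.5528 0.0602 0.0513 0.3646 0.3173] fit mm 0.19537483638765174
heading 30
45 [-0.0, 0.13, 1.77, 0.66, 1.68, 0.97] 0.0
20 [0.22, 0.01, 1.88, 0.34, 1.38, 1.18] 0.0
0 [0.45, -0.03, 1.9, -0.0, 1.28, 1.5] 0.0
-20 [0.69, 0.05, 1.87, -0.36, 1.29, 1.84] 0.0
-40 [0.88, 0.28, 1.81, -0.66, 1.39, 2.16] 0.0
-53 [0.96, 0.46, 1.73, -0.81, 1.5, 2.31] 0.0
heading 0
45 [0.1, -0.26, 2.14, 0.82, 1.28, 1.41] 0.0
20 [0.38, -0.13, 2.01, 0.35, 1.15, 1.83] 0.0
0 [0.6, 0.04, 1.82, 0.0, 1.28, 2.17] 0.0
-20 [0.76, 0.29, 1.6, -0.25, 1.5, 2.38] 0.0
-40 [0.87, 0.6, 1.38, -0.43, 1.72, 2.5] 0.0
-53 [0.92, 0.8, 1.21, -0.54, 1.89, 2.53] 0.0
heading -30
45 [0.44, -0.44, 2.28, 0.65, 0.73, 2.17] 0.0
20 [0.59, -0.08, 1.96, 0.18, 0.95, 2.6] 0.0
0 [0.64, 0.2, 1.65, 0.06, 1.29, 2.66] 0.0606
-20 [0.7, 0.52, 1.3, -0.05, 1.65, 2.66] 0.1486
-40 [0.77, 0.93, 0.89, -0.19, 2.01, 2.66] 0.1851
-53 [0.81, 1.24, 0.53, -0.31, 2.3, 2.66] 0.1329
heading 60
45 [0.05, 0.5, 1.32, 0.43, 1.99, 0.61] 0.0
20 [0.16, 0.25, 1.62, 0.22, 1.55, 0.65] 0.0
0 [0.31, 0.03, 1.83, -0.0, 1.28, 0.83] 0.0
-20 [0.51, -0.1, 2.02, -0.34, 1.06, 1.17] 0.0
-40 [0.72, -0.04, 2.15, -0.84, 0.96, 1.72] 0.0
-53 [0.84, 0.1, 2.17, -1.15, 1.03, 2.09] 0.0
heading 90
45 [0.17, 0.86, 0.8, 0.15, 2.25, 0.22] 0.0
20 [0.2, 0.5, 1.3, 0.07, 1.69, 0.2] 0.0
0 [0.24, 0.19, 1.66, -0.0, 1.29, 0.24] 0.0
-20 [0.3, -0.07, 1.99, -0.13, 0.89, 0.36] 0.0
-40 [0.38, -0.18, 2.28, -0.59, 0.44, 0.84] 0.0
-53 [0.43, -0.17, 2.39, -1.34, 0.34, 1.61] 0.0439
```

Call:
servo_tool(deltas=[{"xyz":[-1,8,0],"delta_rot":[0,0,0],"jaw":0},{"xyz":[-2,14,0],"delta_rot":[0,0,0],"jaw":0},{"xyz":[-2,20,0],"delta_rot":[0,0,0],"jaw":0},{"xyz":[-3,24,0],"delta_rot":[0,0,-0.6],"jaw":0},{"xyz":[-3,24,0],"delta_rot":[0,0,-0.6],"jaw":0},{"xyz":[-3,24,0],"delta_rot":[0,0,-0.6],"jaw":0},{"xyz":[-3,24,0],"delta_rot":[0,0,-0.6],"jaw":0},{"xyz":[-3,24,0],"delta_rot":[0,0,-0.6],"jaw":0},{"xyz":[-3,24,0],"delta_rot":[0,0,-0.6],"jaw":0},{"xyz":[-3,24,0],"delta_rot":[0,0,-0.6],"jaw":0},{"xyz":[-3,24,0],"delta_rot":[0,0,-0.6],"jaw":0},{"xyz":[-3,24,0],"delta_rot":[0,0,-0.6],"jaw":0}])

```text
time_s: 7.78
eef_pos: [0.4482, 0.0501, 0.1872]
eef_rot: [1.119, 2.131, -0.464]
contact_force: [0.0, 0.6, -1.9]
grip_width: 0.256
```

Call:
servo_tool(deltas=[{"xyz":[-3,24,0],"delta_rot":[0,0,-0.6],"jaw":0},{"xyz":[-3,24,0],"delta_rot":[0,0,-0.6],"jaw":0},{"xyz":[-3,24,0],"delta_rot":[0,0,-0.6],"jaw":0},{"xyz":[-3,24,0],"delta_rot":[0,0,-0.6],"jaw":0},{"xyz":[-3,24,0],"delta_rot":[0,0,-0.6],"jaw":0},{"xyz":[-3,24,0],"delta_rot":[0,0,-0.6],"jaw":0},{"xyz":[-3,24,0],"delta_rot":[0,0,-0.6],"jaw":0},{"xyz":[-3,24,0],"delta_rot":[0,0,-0.6],"jaw":0},{"xyz":[-2,18,0],"delta_rot":[0,0,0],"jaw":0},{"xyz":[-1,10,0],"delta_rot":[0,0,0],"jaw":0},{"xyz":[-1,5,0],"delta_rot":[0,0,0],"jaw":0},{"xyz":[0,0,0],"delta_rot":[0,0,0],"jaw":0}])

```text
time_s: 8.78
eef_pos: [0.4203, 0.2739, 0.1874]
eef_rot: [1.209, 2.09, -0.502]
contact_force: [0.9, -0.1, -2.0]
grip_width: 0.258
```

```bash
python3 - <<'E'
from kin import *
s=status.state(); print(s["eef_pos"],s["q"].round(3),s["contact_force"])
im=viewer.read_camera("top")[:,:,::-1]; sc=viewer.read_camera("scene")[:,:,::-1]
cv2.imwrite("pics/mat.png",np.hstack([cv2.resize(im[140:340,70:270],None,fx=2,fy=2),cv2.resize(sc[100:300,270:470],None,fx=2,fy=2)]))
Pt=np.array([.4275,.264])
def zneed(roll):
    t=np.radians(roll); return -min(-y*np.sin(t)+z*np.cos(t) for y in(.064,) for z in(-.065,-.052))+.003
print([(r,round(zneed(r),3)) for r in(0,20,40,45,60,70,80,90,98)])
# path: grip z from .20 ; knots (roll,z,rows)
cur=None
cur=step(*tool(np.r_[Pt,.112],30,45,OFF),6)
for roll,z,n in((30,.112,6),(54,.106,6),(78,.088,6),(90,.074,3),(99,.068,3)):
    cur=step(*tool(np.r_[Pt,z],30,45-roll,OFF),n,cur)
E
```

```text
[0.42030192 0.27390808 0.18741065] [-1.000e-03  1.240e-01  1.779e+00  6.630e-01  1.674e+00  9.680e-01] [ 0.94148399 -0.09657908 -2.03111923]
[(0, np.float64(0.068)), (20, np.float64(0.086)), (40, np.float64(0.094)), (45, np.float64(0.094)), (60, np.float64(0.091)), (70, np.float64(0.085)), (80, np.float64(0.077)), (90, np.float64(0.067)), (98, np.float64(0.059))]
rows 6 xyz [0.1, 0.2, -14.5] rot [0.01, 0.0, 0.03] | 14.464407474980232 0.036127272592402046
rows 6 xyz [0.6, -1.0, -0.7] rot [-4.33, -2.5, 0.0] | 1.3803682405467799 4.999999999999999
rows 6 xyz [0.6, -1.0, -1.1] rot [-3.46, -2.0, -0.0] | 1.5315490382267096 3.9999999999999996
rows 6 xyz [0.5, -0.9, -2.6] rot [-3.46, -2.0, 0.0] | 2.800944724754851 4.0
rows 3 xyz [0.4, -0.8, -4.0] rot [-3.46, -2.0, -0.0] | 4.0585691506615555 3.9999999999999982
rows 3 xyz [0.3, -0.5, -1.4] rot [-2.6, -1.5, -0.0] | 1.4679477763806152 3.0000000000000018
```

View pics/mat.png

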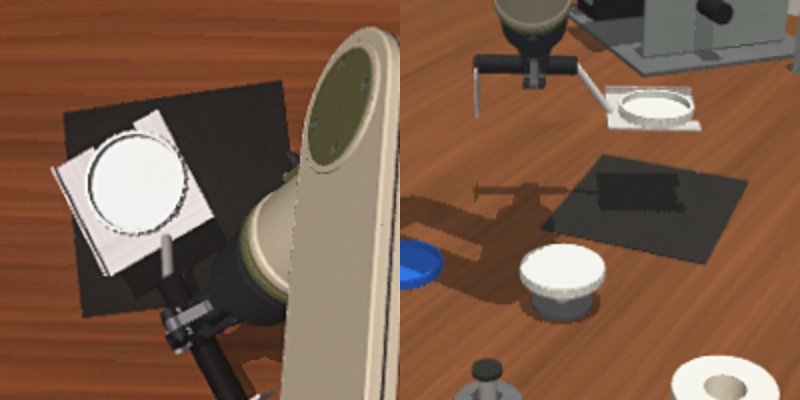

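Lid still seated on the blade (crop (137,182)), over the mat. Descending and starting the roll.

Call:
servo_tool(deltas=[{"xyz":[0.1,0.2,-10],"delta_rot":[0,0,0],"jaw":0},{"xyz":[0.1,0.2,-17],"delta_rot":[0,0,0],"jaw":0},{"xyz":[0.1,0.2,-20],"delta_rot":[0,0,0],"jaw":0},{"xyz":[0.1,0.2,-20],"delta_rot":[0,0,0],"jaw":0},{"xyz":[0.1,0.2,-13],"delta_rot":[0,0,0],"jaw":0},{"xyz":[0.1,0.2,-6],"delta_rot":[0,0,0],"jaw":0},{"xyz":[0.6,-1.0,-0.7],"delta_rot":[-4.33,-2.5,0],"jaw":0},{"xyz":[0.6,-1.0,-0.7],"delta_rot":[-4.33,-2.5,0],"jaw":0},{"xyz":[0.6,-1.0,-0.7],"delta_rot":[-4.33,-2.5,0],"jaw":0},{"xyz":[0.6,-1.0,-0.7],"delta_rot":[-4.33,-2.5,0],"jaw":0},{"xyz":[0.6,-1.0,-0.7],"delta_rot":[-4.33,-2.5,0],"jaw":0},{"xyz":[0.6,-1.0,-0.7],"delta_rot":[-4.33,-2.5,0],"jaw":0}])

```text
time_s: 9.88
eef_pos: [0.4264, 0.2684, 0.0988]
eef_rot: [0.952, 1.634, -0.728]
contact_force: [-1.2, 0.1, -3.1]
grip_width: 0.261
```

Call:
servo_tool(deltas=[{"xyz":[0.6,-1.0,-1.1],"delta_rot":[-3.46,-2.0,0],"jaw":0},{"xyz":[0.6,-1.0,-1.1],"delta_rot":[-3.46,-2.0,0],"jaw":0},{"xyz":[0.6,-1.0,-1.1],"delta_rot":[-3.46,-2.0,0],"jaw":0},{"xyz":[0.6,-1.0,-1.1],"delta_rot":[-3.46,-2.0,0],"jaw":0},{"xyz":[0.6,-1.0,-1.1],"delta_rot":[-3.46,-2.0,0],"jaw":0},{"xyz":[0.6,-1.0,-1.1],"delta_rot":[-3.46,-2.0,0],"jaw":0}])

```text
time_s: 10.38
eef_pos: [0.4293, 0.2628, 0.0918]
eef_rot: [0.739, 1.268, -0.861]
contact_force: [-0.2, -0.4, -2.1]
grip_width: 0.262
```

```bash
python3 - <<'E'
from kin import *
s=status.state(); print(s["eef_pos"],s["q"].round(3),s["contact_force"])
Pt=np.array([.4275,.264])
T,_=tool(np.r_[Pt,.106],30,-9,OFF); print("want",T)
im=viewer.read_camera("top")[:,:,::-1]; sc=viewer.read_camera("scene")[:,:,::-1]
cv2.imwrite("pics/roll.png",np.hstack([cv2.resize(im[140:340,70:270],None,fx=2,fy=2),cv2.resize(sc[100:300,270:470],None,fx=2,fy=2)]))
cur=None
for roll,z,n in((78,.088,6),(90,.074,3),(99,.068,3)):
    cur=step(*tool(np.r_[Pt,z],30,45-roll,OFF),n,cur)
E
```

```text
[0.42932882 0.26277794 0.09180107] [ 0.563 -0.002  1.898 -0.168  1.252  1.667] [-0.20923503 -0.38728281 -2.06858539]
want [0.42875148 0.26183238 0.09019699]
rows 6 xyz [0.7, -1.2, -2.7] rot [-3.47, -1.98, -0.01] | 3.0222002839277713 3.9909786428016294
rows 3 xyz [0.4, -0.8, -4.0] rot [-3.46, -2.0, -0.0] | 4.0585691506615555 3.9999999999999982
rows 3 xyz [0.3, -0.5, -1.4] rot [-2.6, -1.5, -0.0] | 1.4679477763806152 3.0000000000000018
```

View pics/roll.png

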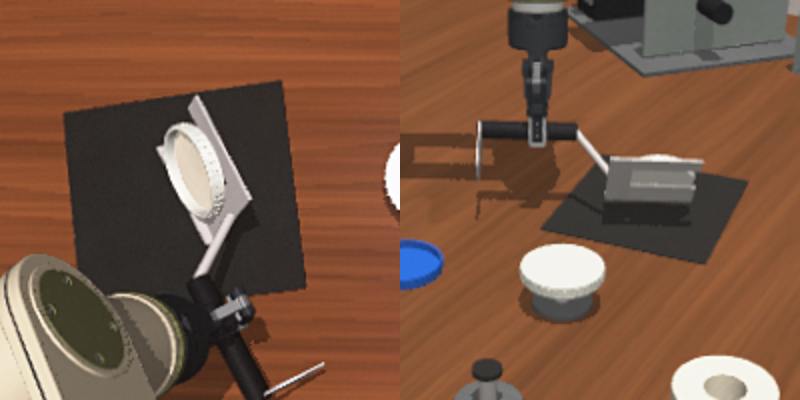

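The lid is held by the edge (crop (193,172)), and the roll stands at about 54°. Finishing the roll.

Call:
servo_tool(deltas=[{"xyz":[0.7,-1.2,-2.7],"delta_rot":[-3.47,-1.98,0],"jaw":0},{"xyz":[0.7,-1.2,-2.7],"delta_rot":[-3.47,-1.98,0],"jaw":0},{"xyz":[0.7,-1.2,-2.7],"delta_rot":[-3.47,-1.98,0],"jaw":0},{"xyz":[0.7,-1.2,-2.7],"delta_rot":[-3.47,-1.98,0],"jaw":0},{"xyz":[0.7,-1.2,-2.7],"delta_rot":[-3.47,-1.98,0],"jaw":0},{"xyz":[0.7,-1.2,-2.7],"delta_rot":[-3.47,-1.98,0],"jaw":0},{"xyz":[0.4,-0.8,-4.0],"delta_rot":[-3.46,-2.0,0],"jaw":0},{"xyz":[0.4,-0.8,-4.0],"delta_rot":[-3.46,-2.0,0],"jaw":0},{"xyz":[0.4,-0.8,-4.0],"delta_rot":[-3.46,-2.0,0],"jaw":0},{"xyz":[0.3,-0.5,-1.4],"delta_rot":[-2.6,-1.5,0],"jaw":0},{"xyz":[0.3,-0.5,-1.4],"delta_rot":[-2.6,-1.5,0],"jaw":0},{"xyz":[0.3,-0.5,-1.4],"delta_rot":[-2.6,-1.5,0],"jaw":0}])

```text
time_s: 11.48
eef_pos: [0.435, 0.2509, 0.0579]
eef_rot: [0.329, 0.57, -1.014]
contact_force: [-0.4, 0.4, -3.2]
grip_width: 0.263
```

Call:
servo_tool(deltas=[{"xyz":[0,0,0],"delta_rot":[0,0,0],"jaw":0},{"xyz":[0,0,0],"delta_rot":[0,0,0],"jaw":0},{"xyz":[0,0,0],"delta_rot":[0,0,0],"jaw":0},{"xyz":[0,0,0],"delta_rot":[0,0,0],"jaw":0}])

```text
time_s: 11.82
eef_pos: [0.4358, 0.2515, 0.0592]
eef_rot: [0.333, 0.57, -1.012]
contact_force: [1.0, 1.0, -1.5]
grip_width: 0.259
```

```bash
python3 - <<'E'
from kin import *
s=status.state(); print(s["eef_pos"],s["q"].round(3),s["contact_force"])
im=viewer.read_camera("top")[:,:,::-1]; sc=viewer.read_camera("scene")[:,:,::-1]
cv2.imwrite("pics/flip.png",np.hstack([cv2.resize(im[140:340,70:270],None,fx=2,fy=2),cv2.resize(sc[130:250,330:450],None,fx=400/120,fy=400/120)]))
E
```

```text
[0.43577512 0.25147336 0.05916217] [ 0.965  0.47   1.724 -0.821  1.507  2.318] [ 0.99830808  1.0166942  -1.4555191 ]
```

View pics/flip.png

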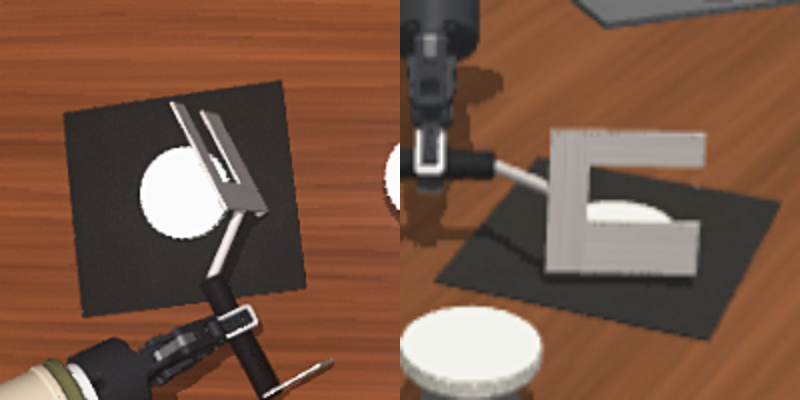

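The lid has flipped, smooth top up (crop (180,192)), on the mat. Withdrawing the blade to the right, then up.

Call:
servo_tool(deltas=[{"xyz":[1.5,-2.6,0],"delta_rot":[0,0,0],"jaw":0},{"xyz":[2.5,-4.3,0],"delta_rot":[0,0,0],"jaw":0},{"xyz":[2.5,-4.3,0],"delta_rot":[0,0,0],"jaw":0},{"xyz":[2.5,-4.3,0],"delta_rot":[0,0,0],"jaw":0},{"xyz":[2.5,-4.3,0],"delta_rot":[0,0,0],"jaw":0},{"xyz":[2.5,-4.3,0],"delta_rot":[0,0,0],"jaw":0},{"xyz":[2.5,-4.3,0],"delta_rot":[0,0,0],"jaw":0},{"xyz":[2.5,-4.3,0],"delta_rot":[0,0,0],"jaw":0},{"xyz":[2.5,-4.3,0],"delta_rot":[0,0,0],"jaw":0},{"xyz":[0,0,10],"delta_rot":[0,0,0],"jaw":0},{"xyz":[0,0,20],"delta_rot":[0,0,0],"jaw":0},{"xyz":[0,0,20],"delta_rot":[0,0,0],"jaw":0}])

```text
time_s: 12.92
eef_pos: [0.4563, 0.2138, 0.109]
eef_rot: [0.328, 0.569, -1.012]
contact_force: [0.6, -0.2, -2.1]
grip_width: 0.262
```

Call:
servo_tool(deltas=[{"xyz":[0,0,25],"delta_rot":[0,0,0],"jaw":0},{"xyz":[0,0,25],"delta_rot":[0,0,0],"jaw":0},{"xyz":[0,0,25],"delta_rot":[0,0,0],"jaw":0},{"xyz":[0,0,20],"delta_rot":[0,0,0],"jaw":0},{"xyz":[0,0,0],"delta_rot":[0,0,0],"jaw":0}])

```text
time_s: 13.33
eef_pos: [0.4583, 0.2161, 0.209]
eef_rot: [0.338, 0.566, -1.008]
contact_force: [-0.1, -0.3, -1.6]
grip_width: 0.26
```

```bash
python3 - <<'E'
from kin import *
s=status.state(); print(s["eef_pos"],s["q"].round(3),s["contact_force"])
im=viewer.read_camera("top")[:,:,::-1]; c=viewer.get_calibration("top"); cv2.imwrite("pics/t2.png",im)
h=cv2.cvtColor(im.copy(),cv2.COLOR_BGR2HSV); w=(h[...,1]<45)&(h[...,2]>170); w[:140]=0; w[400:]=0; w[:,460:]=0
mc=np.array([.5575,.339])
for b in blobs(w,300):
    e=cv2.fitEllipse(b); p=onz(c,[e[0]],.017)[0,:2]; print(np.round(e[0],1),np.round(e[1],1),p.round(4),(R.from_euler('z',-8,degrees=True).as_matrix()[:2,:2]@(p-mc)).round(4), onz(c,[e[0]],.064)[0,:2].round(4))
# plan: carry to table spot; candidates
T,Rm=tool([.43,.10,.2],0,45,OFF); q=s["q"]
P0=s["eef_pos"]-OFF*R.from_rotvec(s["eef_rot"]).as_matrix()[:,0]; print("grip",P0)
for w_ in (0,.25,.5,.75,1):
    P=P0*(1-w_)+w_*np.array([.47,-.302,.2]); a=tool(P,30-48*w_,-54+99*w_,OFF); q,e=ik(*a,q); print(q.round(2),round(e,4))
E
```

```text
[0.45828203 0.21608487 0.20904751] [ 0.898  0.181  1.759 -0.856  1.629  2.095] [-0.05642952 -0.32378653 -1.61166889]
[286.2 227.9] [46.7 47.5] [0.5812 0.0758] [-0.0132 -0.264 ] [0.5752 0.0729]
[156.2 214.7] [ 45.4 107.1] [0.6065 0.3466] [0.0496 0.0007] [0.5994 0.3318]
grip [0.45173941 0.22723455 0.21847506]
[ 0.9   0.19  1.75 -0.86  1.63  2.09] 0.0
[ 0.46 -0.15  1.91 -0.51  1.48  1.79] 0.0
[-0.13 -0.24  1.92 -0.08  1.45  1.34] 0.0
[-0.66  0.    1.74  0.3   1.59  0.99] 0.0
[-1.01  0.41  1.43  0.59  1.82  0.86] 0.0
```

```bash
python3 - <<'E'
from h import *
A=tool([.44,.05,.22],14,-21,OFF); B=tool([.45,-.13,.22],-2,12,OFF); C=tool([.47,-.302,.2],-18.4,45,OFF)
a=step(*A,8); b=step(*B,7,a); c=step(*C,9,b)
E
```

```text
rows 8 xyz [-2.0, -21.4, -0.2] rot [3.8, 1.59, -1.93] | 21.49267137154176 4.551943559748897
rows 7 xyz [1.2, -24.4, -0.1] rot [4.7, 0.49, -2.22] | 24.47655107319028 5.225281213451356
rows 9 xyz [2.6, -18.3, -1.7] rot [3.62, -0.65, -1.77] | 18.55425911552088 4.083198665924483
```

Call:
servo_tool(deltas=[{"xyz":[-2.0,-21.4,-0.2],"delta_rot":[3.8,1.59,-1.93],"jaw":0},{"xyz":[-2.0,-21.4,-0.2],"delta_rot":[3.8,1.59,-1.93],"jaw":0},{"xyz":[-2.0,-21.4,-0.2],"delta_rot":[3.8,1.59,-1.93],"jaw":0},{"xyz":[-2.0,-21.4,-0.2],"delta_rot":[3.8,1.59,-1.93],"jaw":0},{"xyz":[-2.0,-21.4,-0.2],"delta_rot":[3.8,1.59,-1.93],"jaw":0},{"xyz":[-2.0,-21.4,-0.2],"delta_rot":[3.8,1.59,-1.93],"jaw":0},{"xyz":[-2.0,-21.4,-0.2],"delta_rot":[3.8,1.59,-1.93],"jaw":0},{"xyz":[-2.0,-21.4,-0.2],"delta_rot":[3.8,1.59,-1.93],"jaw":0},{"xyz":[1.2,-24.4,-0.1],"delta_rot":[4.7,0.49,-2.22],"jaw":0},{"xyz":[1.2,-24.4,-0.1],"delta_rot":[4.7,0.49,-2.22],"jaw":0},{"xyz":[1.2,-24.4,-0.1],"delta_rot":[4.7,0.49,-2.22],"jaw":0},{"xyz":[1.2,-24.4,-0.1],"delta_rot":[4.7,0.49,-2.22],"jaw":0}])

```text
time_s: 14.38
eef_pos: [0.445, -0.0552, 0.2009]
eef_rot: [1.129, 1.209, -1.148]
contact_force: [1.1, 1.2, -2.7]
grip_width: 0.262
```

Call:
servo_tool(deltas=[{"xyz":[1.2,-24.4,-0.1],"delta_rot":[4.7,0.49,-2.22],"jaw":0},{"xyz":[1.2,-24.4,-0.1],"delta_rot":[4.7,0.49,-2.22],"jaw":0},{"xyz":[1.2,-24.4,-0.1],"delta_rot":[4.7,0.49,-2.22],"jaw":0},{"xyz":[2.6,-18.3,-1.7],"delta_rot":[3.62,-0.65,-1.77],"jaw":0},{"xyz":[2.6,-18.3,-1.7],"delta_rot":[3.62,-0.65,-1.77],"jaw":0},{"xyz":[2.6,-18.3,-1.7],"delta_rot":[3.62,-0.65,-1.77],"jaw":0},{"xyz":[2.6,-18.3,-1.7],"delta_rot":[3.62,-0.65,-1.77],"jaw":0},{"xyz":[2.6,-18.3,-1.7],"delta_rot":[3.62,-0.65,-1.77],"jaw":0},{"xyz":[2.6,-18.3,-1.7],"delta_rot":[3.62,-0.65,-1.77],"jaw":0},{"xyz":[2.6,-18.3,-1.7],"delta_rot":[3.62,-0.65,-1.77],"jaw":0},{"xyz":[2.6,-18.3,-1.7],"delta_rot":[3.62,-0.65,-1.77],"jaw":0},{"xyz":[2.6,-18.3,-1.7],"delta_rot":[3.62,-0.65,-1.77],"jaw":0}])

```text
time_s: 15.38
eef_pos: [0.4719, -0.2929, 0.1842]
eef_rot: [2.066, 1.496, -0.857]
contact_force: [1.0, -0.7, -2.3]
grip_width: 0.258
```

Call:
servo_tool(deltas=[{"xyz":[0,0,0],"delta_rot":[0,0,0],"jaw":0},{"xyz":[0,0,0],"delta_rot":[0,0,0],"jaw":0}])

```text
time_s: 15.55
eef_pos: [0.4711, -0.2925, 0.1824]
eef_rot: [2.066, 1.498, -0.86]
contact_force: [0.5, 0.4, -2.0]
grip_width: 0.258
```

```bash
python3 - <<'E'
from h import *
s=status.state(); print(s["eef_pos"],s["grip_width"],s["contact_force"])
a=step(*tool([.47,-.302,.1],-18.4,45,OFF),6); b=step(*tool([.47,-.302,.067],-18.4,45,OFF),6,a)
im=viewer.read_camera("top")[:,:,::-1]; c=viewer.get_calibration("top"); cs=viewer.get_calibration("scene"); sc=viewer.read_camera("scene")[:,:,::-1]
h=cv2.cvtColor(im.copy(),cv2.COLOR_BGR2HSV); w=(h[...,1]<45)&(h[...,2]>170); w[:140]=0; w[400:]=0; w[:,460:]=0
mc=np.array([.5575,.339])
for b in blobs(w,300):
    e=cv2.fitEllipse(b); p=onz(c,[e[0]],.017)[0,:2]; print(np.round(e[0],1),np.round(e[1],1),p.round(4),(R.from_euler('z',-8,degrees=True).as_matrix()[:2,:2].T@(p-mc)).round(4), onz(c,[e[0]],.064)[0,:2].round(4))
cv2.imwrite("pics/fin.png",np.hstack([cv2.resize(im[140:340,70:270],None,fx=2,fy=2),cv2.resize(sc[150:270,310:430],None,fx=400/120,fy=400/120)]))
E
```

```text
[ 0.47106825 -0.29246719  0.18240265] 0.2580833613597672 [ 0.5258293   0.44569851 -2.03802804]
rows 6 xyz [0.4, 0.2, -15.6] rot [-0.02, -0.04, -0.03] | 15.626247938277077 0.05334835074060162
rows 6 xyz [0.0, 0.0, -5.5] rot [0.0, 0.0, 0.0] | 5.5 0.0
[161.8 235.9] [43.3 45.3] [0.5626 0.3327] [ 0.0059 -0.0056] [0.5574 0.3185]
[286.2 227.8] [46.6 47.6] [0.5813 0.0758] [ 0.0602 -0.2574] [0.5752 0.0729]
```

View pics/fin.png

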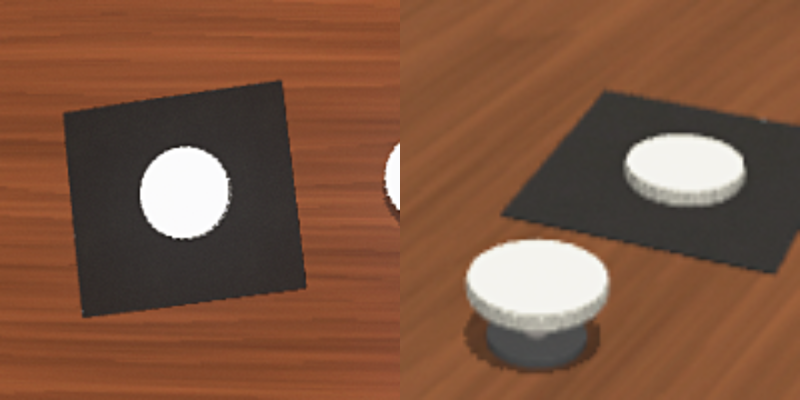

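The lid lies flat, smooth top up, within about 8 mm of the mat centre (crop (185,192)). The other lid is where it was. Setting the spatula down.

Call:
servo_tool(deltas=[{"xyz":[0.4,0.2,-15.6],"delta_rot":[0,0,0],"jaw":0},{"xyz":[0.4,0.2,-15.6],"delta_rot":[0,0,0],"jaw":0},{"xyz":[0.4,0.2,-15.6],"delta_rot":[0,0,0],"jaw":0},{"xyz":[0.4,0.2,-15.6],"delta_rot":[0,0,0],"jaw":0},{"xyz":[0.4,0.2,-15.6],"delta_rot":[0,0,0],"jaw":0},{"xyz":[0.4,0.2,-15.6],"delta_rot":[0,0,0],"jaw":0},{"xyz":[0,0,-7],"delta_rot":[0,0,0],"jaw":0},{"xyz":[0,0,-7],"delta_rot":[0,0,0],"jaw":0},{"xyz":[0,0,-6],"delta_rot":[0,0,0],"jaw":0},{"xyz":[0,0,-5],"delta_rot":[0,0,0],"jaw":0},{"xyz":[0,0,-4],"delta_rot":[0,0,0],"jaw":0},{"xyz":[0,0,-2],"delta_rot":[0,0,0],"jaw":0}])

```text
time_s: 16.65
eef_pos: [0.475, -0.2912, 0.0611]
eef_rot: [2.061, 1.494, -0.857]
contact_force: [-0.9, 0.4, -1.2]
grip_width: 0.26
```

Call:
servo_tool(deltas=[{"xyz":[0,0,-2],"delta_rot":[0,0,0],"jaw":0},{"xyz":[0,0,0],"delta_rot":[0,0,0],"jaw":0}])

```text
time_s: 16.82
eef_pos: [0.4749, -0.2912, 0.0593]
eef_rot: [2.061, 1.494, -0.857]
contact_force: [-0.6, 0.2, -2.0]
grip_width: 0.256
```

Call:
servo_tool(deltas=[{"xyz":[0,0,-1.5],"delta_rot":[0,0,0],"jaw":0},{"xyz":[0,0,-1.5],"delta_rot":[0,0,0],"jaw":0},{"xyz":[0,0,-1.5],"delta_rot":[0,0,0],"jaw":0},{"xyz":[0,0,0],"delta_rot":[0,0,0],"jaw":0}])

```text
time_s: 17.15
eef_pos: [0.4749, -0.291, 0.0546]
eef_rot: [2.061, 1.494, -0.857]
contact_force: [-0.6, 0.4, -1.2]
grip_width: 0.259
```

Call:
servo_tool(deltas=[{"xyz":[0,0,-1],"delta_rot":[0,0,0],"jaw":0},{"xyz":[0,0,0],"delta_rot":[0,0,0],"jaw":0}])

```text
time_s: 17.32
eef_pos: [0.475, -0.291, 0.0538]
eef_rot: [2.061, 1.494, -0.856]
contact_force: [0.4, -0.4, -1.2]
grip_width: 0.254
```

Release slowly, then back off along the finger axis.

Call:
servo_tool(deltas=[{"xyz":[0,0,-0.5],"delta_rot":[0,0,0],"jaw":0.1},{"xyz":[0,0,0],"delta_rot":[0,0,0],"jaw":0.3},{"xyz":[0,0,0],"delta_rot":[0,0,0],"jaw":0.45},{"xyz":[0,0,0],"delta_rot":[0,0,0],"jaw":0.6},{"xyz":[0,0,0],"delta_rot":[0,0,0],"jaw":0.65},{"xyz":[0,0,0],"delta_rot":[0,0,0],"jaw":0.65},{"xyz":[0,0,0],"delta_rot":[0,0,0],"jaw":0.65}])

```text
time_s: 17.9
eef_pos: [0.4749, -0.2911, 0.0533]
eef_rot: [2.061, 1.494, -0.857]
contact_force: [-0.4, 0.2, 0.4]
grip_width: 0.644
```

Call:
servo_tool(deltas=[{"xyz":[-2,-6,6.3],"delta_rot":[0,0,0],"jaw":0.65},{"xyz":[-2,-6,6.3],"delta_rot":[0,0,0],"jaw":0.65},{"xyz":[-3.3,-10,10.5],"delta_rot":[0,0,0],"jaw":0.65},{"xyz":[-3.3,-10,10.5],"delta_rot":[0,0,0],"jaw":0.65},{"xyz":[-3.3,-10,10.5],"delta_rot":[0,0,0],"jaw":0.65},{"xyz":[-3.3,-10,10.5],"delta_rot":[0,0,0],"jaw":0.65},{"xyz":[-3.3,-10,10.5],"delta_rot":[0,0,0],"jaw":0.65},{"xyz":[-3.3,-10,15],"delta_rot":[0,0,0],"jaw":0.65},{"xyz":[-3.3,-10,15],"delta_rot":[0,0,0],"jaw":0.65},{"xyz":[-3.3,-10,15],"delta_rot":[0,0,0],"jaw":0.65},{"xyz":[0,0,0],"delta_rot":[0,0,0],"jaw":0.65},{"xyz":[0,0,0],"delta_rot":[0,0,0],"jaw":0.65}])

```text
time_s: 18.9
eef_pos: [0.4445, -0.3847, 0.1646]
eef_rot: [2.06, 1.49, -0.857]
contact_force: [0.2, 0.1, -0.5]
grip_width: 0.653
```

```bash
python3 - <<'E'
from h import *
im=viewer.read_camera("top")[:,:,::-1]; c=viewer.get_calibration("top"); cs=viewer.get_calibration("scene"); sc=viewer.read_camera("scene")[:,:,::-1]
h=cv2.cvtColor(im.copy(),cv2.COLOR_BGR2HSV); w=(h[...,1]<45)&(h[...,2]>170); w[:140]=0; w[400:]=0; w[:,460:]=0
for b in blobs(w,300):
    e=cv2.fitEllipse(b); print(np.round(e[0],1),np.round(e[1],1))
cv2.imwrite("pics/end.png",np.hstack([cv2.resize(im[140:400,80:540],(460,260)),cv2.resize(sc[180:440,140:460],(320,260))]))
E
```

```text
[161.8 235.9] [43.3 45.3]
[286.2 227.8] [46.6 47.5]
```

View pics/end.png

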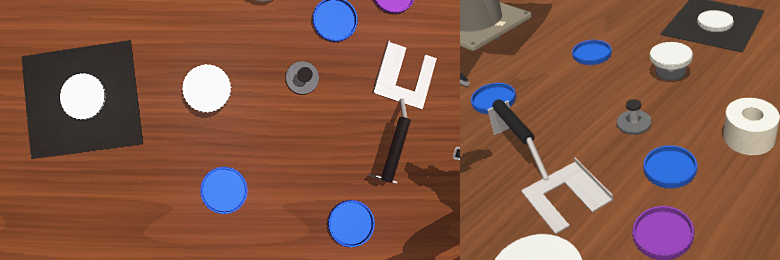

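The spatula stands level at its old place, the lid is on the mat, and the other lid is untouched. Handing in.

```bash
python3 -c "
from plant import hand_in; print(hand_in())"
```

```text
the job is handed in; nothing more can be done
None
```

The lid now lies smooth top up on the mat, and the job was handed in at about 19 s of the 67 s allowed. I gripped the spatula leaning 45° to the right, slid its slot round the stand's post, and lifted the lid. After carrying it to the mat I rolled it about 99° left so that it tipped over. Then I drew the blade clear and put the spatula back where it first stood.

**Last checks:**
- **Lid:** it looks flat in both views, its centre about 8 mm from the mat's centre, and its image position did not change between the last two looks.
- **Other lid:** its image position is unchanged from the start, to 0.1 px.
- **Spatula:** it stands level and released, far from the lid. I did not measure its grip height after release. At release the tool was at the height where it first took the spatula, so the grip point should be about 65 mm up.
- **Forces:** the force readings at the end of each move never passed about 6 N.

No check failed or disagreed. While the blade was still over the mat, one lid measurement merged the lid with the blade; I discarded it and repeated it once the view was clear.

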